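# Draw the flattening plate out of the stone rack and lay it on the whetstone

### The arm

A 7-joint arm with a two-finger parallel gripper is mounted at the origin on the work surface. World frame = base frame: x ahead of the robot, y to its left, z up, the work surface at z = 0. Lengths are in m, angles in rad, forces in N, time in s.
With the tool pointing down it reaches from about 0.4 to 0.85 m from the base axis. Payload 4.5 kg.
Tool frame: the origin (TCP) lies midway between the tips of the shut fingers; the grasp point (between the pads) lies 19 mm behind it; z points along the fingers, y is the line along which they close (so a half turn about z gives the same grasp; the last joint's range is limited). The gripper opens to 88 mm and grips with 3 to 60 N. Pads are 18 mm wide; open, the fingers measure 123 mm over their backs; the gripper's body (75 mm by 187 mm) begins 45 mm behind the grasp point.
Start: joints at [1.27, 0.689, -0.195, 1.565, 0.157, 0.902, -0.215], TCP at [0.205, -0.59, 0.239] pointing down, gripper open.
Joint ranges: [-3.01, 3.01], [-0.46, 2.08], [-1.47, 1.51], [0.13, 2.56], [-1, 4.14], [0.04, 2.09], [-2.66, 2.66]. Speed limits (rad/s): [2.57, 2.57, 3.14, 3.14, 3.14, 3.14, 3.14].

### API

Orientations are given as a unit quaternion [x, y, z, w].
In Python, from plant import r gives the robot as it stands.
- The arm moves only by the tool carry_out, never from a script. Its argument "plan" is a list of rows, each an object with "rot": the turn, a rotation vector about the tool's x, y, z in rad, a list of three; "xyz": the shift along the tool's x, y, z in m, a list of three; "grip": the closure in counts, from 0 (fully open) to 255 (shut). In form: [{"rot": [wx, wy, wz], "xyz": [dx, dy, dz], "grip": grip}, ...]. A call has 1 to 8 rows; each row is the pose to reach, as a shift and turn from the pose commanded when the call began, along the tool's axes at that moment; what a row does not reach only later rows make up. A row lasts 1/12 s, in which the tool goes at most 41.7 mm and 7.16 degrees, less where a joint would pass 70% of its speed; a pose out of reach is approached as far as the arm can. A call with a gripper value outside its range is refused whole. The fingers move at their own pace and stop on an object; "squeeze" is the grip in N (left out, the last holds). Time passes only in rows, so rows that repeat a pose let the fingers close. It gives the time, the measured TCP pose, the force, the opening and the grip force at its end, in the units of the state.
- r.get_state(): the state, without advancing time (a new reading comes with each control period).
- r.snapshot(name): name is "scene" or "top" or "wrist"; returns the picture (480x640x3 uint8, red, green, blue); there is no depth.
- r.camera_params(name): a dict with "fx", "fy", "cx", "cy" (pixels), "position" and "attitude" of the camera in the world; the wrist camera has in their place "hand_eye" (4x4, takes a point from camera to tool coordinates, whose origin is the TCP and whose axes are the flange's). Camera axes: x right, y down, z forward; pixel columns grow to the right and rows downward; lengths in m; the calibration is good to about 2 mm. A picture is of the moment at which its call begins: read the wrist's pose just before it. camera_params takes no time and is no camera call.
- r.finish_job(): hands the job in; it is judged then, once.
The state is a dict: "clock": time; "q": joint angles; "qd": joint speeds; "joint_torque": joint torques, N m; "tool_pos": TCP position; "eef_rot": TCP orientation; "contact_force": force on the tool from outside, world axes, zero at the start; "moment": the same for the moment, N m; "opening": opening from 0.0 (shut) to 1.0 (fully open); "finger_force": force on a finger pad.
Only numpy, scipy, OpenCV 4.12 (cv2) and the standard library are available. Lean on these libraries where they do the work, as an engineer would, in place of code of your own. Each camera call takes 0.05 s, during which the arm holds its last target. There are 200 camera calls.

### The job

Lay the thin steel diamond plate from the stone rack on top of the whetstone in its holder, flat, lengthwise and centred on it, ready for flattening the stone. The plate lies too thin and too closely fenced to be picked up in its bay: press lightly on its end under the drawer unit, slide it out until that end overhangs the rack's front edge, take it there by its two sides, lay it down gently without dropping it, and let go. Do not push the whetstone and holder about, and leave the other stone, the strop and everything else on the bench where they are.

Things in the scene. Friction and masses are not known exactly. Their poses are not given: they have to be found in the camera images.
- rack_edge (a point): Middle of the front top edge of the bottom board of the plywood stone rack (fixed to the bench), 60 mm above the bench. x runs level into the rack, away from the robot, y along the edge to the left, z up. The board is 278 mm wide, 240 mm deep, 15 mm thick and free underneath for its first 50 mm (the plinth below is set back).
- plate_mid (a point): Centre (half-way up) of the diamond plate: plain steel with dark dots, 170 mm long (x), 64 wide (y), 4 thick, faces alike, 0.2 to 0.35 kg. It starts flat and lengthwise in one of the bays, its front end 9 to 21 mm behind the front edge, 24 to 36 mm of it in front of the roof. It slides easily on the waxed board (friction about 0.2; fingertips grip it better).
- stone_top (a point): Centre of the top face of the grey whetstone, 47 mm above the bench: stone 200 mm long (x), 50 wide (y), 25 thick; x along it (+x end away from the robot), z up. The centred plate sticks out 7 mm beyond the stone on either side.
- plate: The diamond plate as a solid; origin at the centre of its underside, axes as plate_mid. It tips off the rack's edge if more than half of it overhangs or if the overhanging part is pressed.
- stone: Whetstone and holder as one solid, 1.5 kg, loose on rubber feet; origin on the bench under their centre, axes as stone_top. Black holder 240 x 56 mm, 22 mm high, end stops 36 mm high, a steel screw head at its +x end.
- rack: The rack as a solid, origin on the bench 60 mm below rack_edge, same axes. Three bays 76 mm wide, centred at y = -86, 0 and +86 mm. Fences 10 mm thick between and outside them: 12 mm high over the first 45 mm of depth, up to the roof farther in.
- strop: Bystander in another bay: wooden strop, brown leather on top, 180 x 60 x 18 mm; origin at the centre of its underside.
- combi: Bystander in another bay: two-layer sharpening stone, 180 x 62 x 27 mm; origin at the centre of its underside.
- knife: Bystander: kitchen knife lying flat on the bench, 300 mm long along x, blade to +x, 18 mm high; origin on the bench under its middle.
- oil: Bystander: amber honing-oil bottle, 60 mm across, 150 mm high, standing; origin at the centre of its foot.
- dresser: Bystander: small pale dressing stone, 70 x 35 x 24 mm; origin at the centre of its underside.
- rack_lip (a point): Middle of the lower front edge of the roof over the rack's bays, 45 mm behind the front edge (x) and 60 mm above the board; axes as rack_edge. The roof is 12 mm thick; a drawer unit stands on it, its front 10 mm farther back, knobs 7 mm proud, to 136 mm above the board, boxes on it to 175 mm. Only the first 45 mm of a bay are open from above.
Not all that is in view belongs to the job. Of the things like the plate, leave any that is green; of the rest the larger one is meant.

How it is judged:
By the outcome, as a careful person would: the job done as asked, in the order asked, and still so for the second after the job is handed in, with the robot touching nothing.
It also fails if it takes over 69 s, if anything falls off the work surface, if the arm or the gripper's body presses on something with over 40 N, if the wrist force passes 120 N, or if a joint passes its speed limit or range.

## Working session

There is one attempt and no reset: what is moved stays moved. The work goes in short steps, Python scripts to look and compute and a tool call to move; the robot and the scene stay as the last step left them, time stands still between calls to the robot, and variables do not carry over. Pictures are saved under pics/ and viewed, at most 13 in all, crops included, and the job is handed in when it is done.

Besides the shell and the picture viewer there is one more tool, called after ">>>" as name(argument=value, ...) on one line, values as JSON. carry_out: Moves the arm, as the interface text tells. Its arguments: {"type":"object","properties":{"plan":{"type":"array"},"squeeze":{"type":"number"}},"required":["plan"]}

```bash
ls; mkdir -p pics
python3 - <<'E'
from plant import r
import cv2,numpy as np
s=r.get_state();print(s)
for n in("scene","top"):
    im=r.snapshot(n);cv2.imwrite(f"pics/{n}0.png",im[:,:,::-1]);print(n,r.camera_params(n))
print(r.camera_params("wrist"))
E
```

```text
pics
{'clock': 0.0, 'q': array([ 1.26976928,  0.68998324, -0.19451118,  1.56636103,  0.15735622,
        0.90249547, -0.2151037 ]), 'qd': array([-9.28926852e-04,  8.09102499e-04,  7.97097050e-05,  9.45437449e-04,
        1.20512518e-03, -5.33211070e-04,  2.63992472e-04]), 'joint_torque': array([-2.48631040e-04, -5.27561617e+01, -1.26695249e+00, -1.53429848e+01,
       -5.26419317e-02,  6.55436539e-03,  1.76691692e-04]), 'tool_pos': array([ 0.20510622, -0.58970955,  0.23790591]), 'eef_rot': array([ 9.86009009e-01,  1.66689468e-01, -2.42178152e-04, -8.92584846e-04]), 'contact_force': array([-0.45960416,  0.12090775,  0.06251736]), 'moment': array([ 0.00237687, -0.0118433 , -0.02929387]), 'finger_force': 0.0, 'opening': 0.999689124739552}
scene {'fx': 504.4570453220948, 'fy': 504.4570453220948, 'cx': 310.42153672664705, 'cy': 248.85216607732696, 'position': array([ 0.89024021, -0.11069109,  1.42660409]), 'attitude': array([ 0.77184657,  0.61668868, -0.09626689, -0.12116364])}
top {'fx': 614.3075818718471, 'fy': 614.3075818718471, 'cx': 320.19455545696877, 'cy': 240.41741828567277, 'position': array([ 0.40827071, -0.00845056,  1.37222558]), 'attitude': array([-0.69880749,  0.71482984, -0.01392976,  0.02218924])}
{'fx': 427.77876728940186, 'fy': 427.77876728940186, 'cx': 318.592119555472, 'cy': 235.32152164473317, 'hand_eye': array([[-1.66406060e-04, -9.48218672e-01, -3.17618201e-01,
         8.38027295e-02],
       [ 9.99999167e-01,  2.48661910e-04, -1.26627437e-03,
        -7.48647455e-04],
       [ 1.27968455e-03, -3.17618147e-01,  9.48217842e-01,
        -1.47167011e-01],
       [ 0.00000000e+00,  0.00000000e+00,  0.00000000e+00,
         1.00000000e+00]])}
```

View pics/scene0.png

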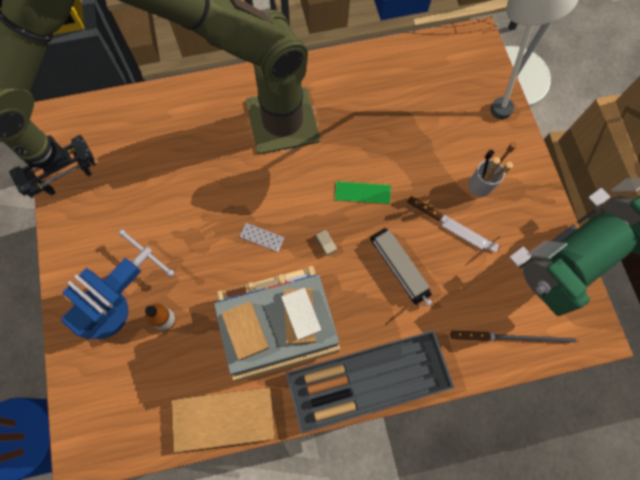

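View pics/top0.png

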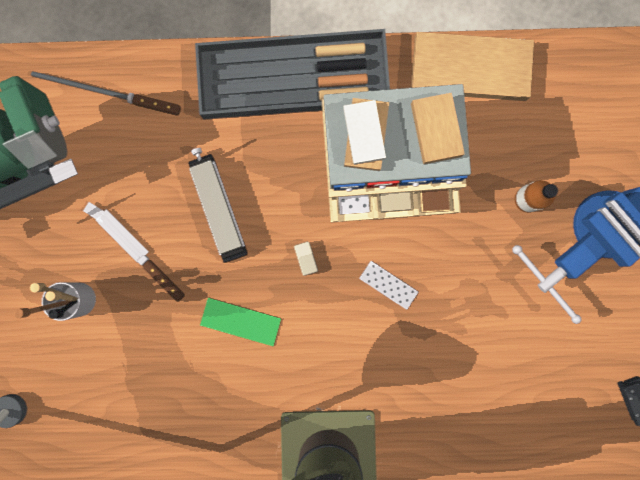

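The top view shows the rack front at rows 185–220. The dotted plate is in its left bay (355,205), with combi and strop at (397,203) and (437,200). The whetstone runs (202,160)–(233,255). The small dotted plate (388,285) and the green one (241,321) are decoys.

```bash
cat > h.py <<'E'
from plant import r
import cv2,numpy as np
from scipy.spatial.transform import Rotation as R
def cam(n,s=None):
    p=r.camera_params(n);K=(p['fx'],p['fy'],p['cx'],p['cy'])
    if n=="wrist":
        H=p['hand_eye'];T=R.from_quat(s['eef_rot']).as_matrix()
        return K,s['tool_pos']+T@H[:3,3],T@H[:3,:3]
    return K,np.array(p['position']),R.from_quat(p['attitude']).as_matrix()
def ray(c,uv,z):
    K,o,A=c;d=A@np.array([(uv[0]-K[2])/K[0],(uv[1]-K[3])/K[1],1]);return o+d*(z-o[2])/d[2]
def pix(c,P):
    K,o,A=c;q=A.T@(np.array(P)-o);return np.array([K[0]*q[0]/q[2]+K[2],K[1]*q[1]/q[2]+K[3]])
E
python3 - <<'E'
from h import *
c=cam("top");im=cv2.imread("pics/top0.png")
a=cv2.resize(im[170:230,320:475],None,fx=5,fy=5,interpolation=cv2.INTER_CUBIC)
b=cv2.resize(im[145:265,180:255],None,fx=3,fy=3,interpolation=cv2.INTER_CUBIC)
o=np.zeros((600-0,800,3),np.uint8);o[:300,:775]=a;
b=cv2.rotate(b,cv2.ROTATE_90_CLOCKWISE);h,w=b.shape[:2];o[310:310+h,:w]=b
cv2.imwrite("pics/crop1.png",o)
for n,uv,z in [("rackFL",(331,221),.06),("rackFR",(460,213),.06),("stoneA",(202,163),.047),("stoneB",(232,250),.047),("oil",(530,197),.0),("dress",(305,258),.024),("decoy",(388,285),.004)]:print(n,ray(c,uv,z).round(3))
E
```

```text
rackFL [ 0.517 -0.018  0.06 ]
rackFR [ 0.527 -0.294  0.06 ]
stoneA [0.651 0.26  0.047]
stoneB [0.46  0.197 0.047]
oil [ 0.565 -0.464  0.   ]
dress [0.44  0.041 0.024]
decoy [ 0.376 -0.141  0.004]
```

View pics/crop1.png

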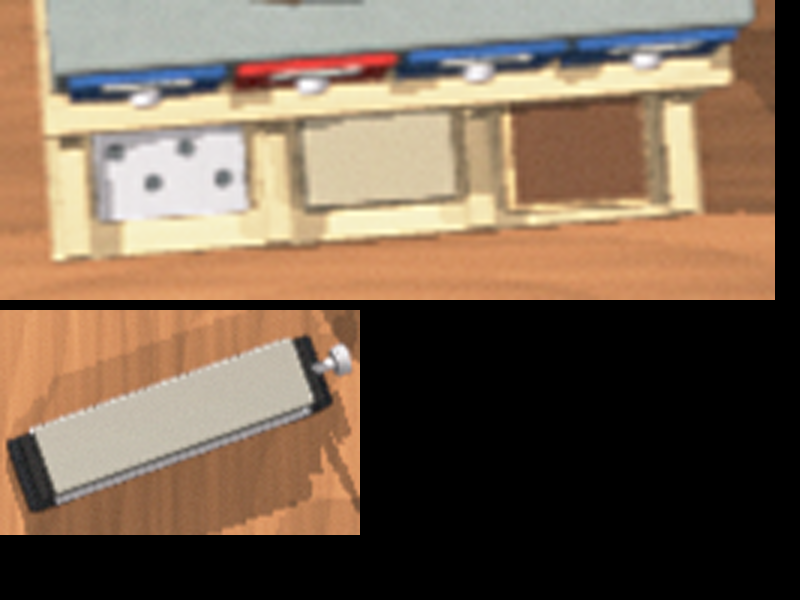

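The crop shows the plate front edge at crop (103,222)–(250,210), well inside the left bay, and the rack's front edge at (52,258)–(700,210). I'll compute target poses next.

```bash
cat >> h.py <<'E'
def tool(yaw,tilt):  # tool x towards azimuth yaw, pointing down, fingers tilted to point away from tool x
    x=np.array([np.cos(yaw),np.sin(yaw),0]);z=np.array([0,0,-1.]);y=np.cross(z,x)
    return R.from_matrix(np.c_[x,y,z])*R.from_rotvec([0,-tilt,0])
def delta(pos,Rt,p0=None,R0=None):
    s=r.get_state();p0=s['tool_pos'] if p0 is None else p0;R0=R.from_quat(s['eef_rot']) if R0 is None else R0
    print("xyz",R0.inv().apply(np.array(pos)-p0).round(4),"rot",(R0.inv()*Rt).as_rotvec().round(4))
E
python3 - <<'E'
from h import *
c=cam("top")
q=lambda u,v:(320+u/5-.4,170+v/5-.4)
L=ray(c,q(52,258),.06);Rr=ray(c,q(700,210),.06)
m=(L+Rr)/2;d=L-Rr;yaw=np.arctan2(-d[0],d[1]);print("edge",m,yaw,np.linalg.norm(d))
ex=np.array([np.cos(yaw),np.sin(yaw),0]);ey=np.array([-ex[1],ex[0],0])
for n,uv in [("PL",(103,222)),("PR",(250,210)),("lipL",(45,135))]:
    P=ray(c,q(*uv),.064 if n[0]=="P" else .132)-m;print(n,P@ex,P@ey)
# stone: crop2 rotated cw: b(u,v): src row = 145+ (H-1-u)/3..., 
H=360
f=lambda u,v:(180+v/3,145+(H-1-u)/3)
S=[ray(c,f(u,v-310),.047) for u,v in [(30,430),(292,340),(313,403),(57,497)]]
for s in S:print(s.round(4))
print(np.mean(S,0),[np.linalg.norm(S[i]-S[(i+1)%4]).round(4) for i in range(4)], np.arctan2(*(S[1]+S[2]-S[0]-S[3])[[1,0]]))
# goto
T=tool(np.pi+yaw,0.0)
tgt=m+ey*.086-ex*.06;tgt[2]=.27;print(tgt);delta(tgt,T)
st=r.get_state();print(R.from_quat(st['eef_rot']).as_matrix().round(3))
E
```

```text
edge [ 0.52331656 -0.15452901  0.06      ] 0.05079766439275491 0.27783727924559626
PL 0.013442137940758549 0.11608944149420188
PR 0.013911421888395397 0.05311425323675248
lipL 0.044227325078567296 0.13875504142099138
[0.4503 0.2235 0.047 ]
[0.6421 0.2864 0.047 ]
[0.6564 0.2403 0.047 ]
[0.4687 0.1749 0.047 ]
[0.5544     0.23127736 0.047     ] [np.float64(0.2018), np.float64(0.0482), np.float64(0.1988), np.float64(0.052)] 0.32589474673888497
[ 0.45902723 -0.07168649  0.27      ]
xyz [ 0.4101 -0.4059 -0.0314] rot [-5.0000e-04 -2.3000e-03 -2.8575e+00]
[[ 0.944  0.329 -0.001]
 [ 0.329 -0.944  0.002]
 [-0.    -0.002 -1.   ]]
```

>>> carry_out(plan=[{"rot": [0,0,-0.12],"xyz": [0,0,-0.04],"grip": 0},{"rot": [0,0,-0.24],"xyz": [0.02,-0.02,-0.06],"grip": 0},{"rot": [0,0,-0.36],"xyz": [0.04,-0.04,-0.08],"grip": 0},{"rot": [0,0,-0.48],"xyz": [0.065,-0.065,-0.09],"grip": 0},{"rot": [0,0,-0.6],"xyz": [0.09,-0.09,-0.09],"grip": 0},{"rot": [0,0,-0.72],"xyz": [0.115,-0.115,-0.09],"grip": 0},{"rot": [0,0,-0.84],"xyz": [0.14,-0.14,-0.09],"grip": 0},{"rot": [0,0,-0.96],"xyz": [0.165,-0.165,-0.09],"grip": 0}])

```text
clock: 0.77
tool_pos: [0.3071, -0.3785, 0.3286]
eef_rot: [0.796, 0.605, -0.0, -0.0]
contact_force: [0.3, 0.4, -0.0]
opening: 0.998
finger_force: 0.0
```

Run:
```python
from h import *
delta([.459,-.0717,.27],tool(np.pi+.0508,0));print(r.get_state()['q'].round(2))
```

```text
xyz [0.3362 0.0645 0.0586] rot [-4.0000e-04 -3.0000e-04 -1.8919e+00]
[ 1.14  0.43 -0.52  1.83  0.25  0.95  0.24]
```

>>> carry_out(plan=[{"rot": [0,0,-0.12],"xyz": [0.03,0.005,0],"grip": 0},{"rot": [0,0,-0.24],"xyz": [0.06,0.01,0],"grip": 0},{"rot": [0,0,-0.36],"xyz": [0.09,0.015,0],"grip": 0},{"rot": [0,0,-0.48],"xyz": [0.12,0.02,0],"grip": 0},{"rot": [0,0,-0.6],"xyz": [0.15,0.025,0],"grip": 0},{"rot": [0,0,-0.72],"xyz": [0.18,0.03,0],"grip": 0},{"rot": [0,0,-0.84],"xyz": [0.21,0.035,0],"grip": 0},{"rot": [0,0,-0.96],"xyz": [0.24,0.04,0],"grip": 0}])

```text
clock: 1.43
tool_pos: [0.4109, -0.159, 0.3286]
eef_rot: [0.426, 0.905, -0.0, -0.0]
contact_force: [0.9, -0.3, 0.1]
opening: 0.998
finger_force: 0.0
```

Run:
```python
from h import *
delta([.459,-.0717,.27],tool(np.pi+.0508,0));print(r.get_state()['q'].round(2))
```

```text
xyz [0.0367 0.0926 0.0585] rot [-5.000e-04 -4.000e-04 -9.319e-01]
[ 0.84  0.41 -0.82  1.94  0.37  0.95  0.52]
```

>>> carry_out(plan=[{"rot": [0,0,-0.12],"xyz": [0.005,0.012,0],"grip": 0},{"rot": [0,0,-0.24],"xyz": [0.01,0.024,0],"grip": 0},{"rot": [0,0,-0.36],"xyz": [0.014,0.036,0.01],"grip": 0},{"rot": [0,0,-0.48],"xyz": [0.02,0.048,0.02],"grip": 0},{"rot": [0,0,-0.6],"xyz": [0.025,0.06,0.03],"grip": 0},{"rot": [0,0,-0.72],"xyz": [0.03,0.075,0.04],"grip": 0},{"rot": [0,0,-0.84],"xyz": [0.034,0.085,0.05],"grip": 0},{"rot": [0,0,-0.93],"xyz": [0.037,0.0926,0.0585],"grip": 0}])

```text
clock: 2.1
tool_pos: [0.4594, -0.0721, 0.2694]
eef_rot: [-0.025, 1.0, 0.0, -0.0]
contact_force: [-0.9, 0.1, -0.7]
opening: 1.0
finger_force: 0.0
```

Run:
```python
from h import *
s=r.get_state();im=r.snapshot("wrist");cv2.imwrite("pics/w1.png",im[:,:,::-1])
print(s['q'].round(2),s['tool_pos'],s['eef_rot'])
np.savez("w1.npz",p=s['tool_pos'],q=s['eef_rot'])
c=cam("wrist",s);m=np.array([.5233,-.1545,.06]);ex=np.array([np.cos(.0508),np.sin(.0508),0]);ey=np.array([-ex[1],ex[0],0])
for a,b,z in[(0,.139,0),(0,0,0),(0.0135,.116,.004),(.0135,.053,.004)]:
  P=m+a*ex+b*ey;P[2]+=z;print(pix(c,P).round(0))
```

```text
[ 0.69  0.59 -1.    1.97  0.63  0.93  0.98] [ 0.45942332 -0.07210369  0.2694045 ] [-2.49301591e-02  9.99689121e-01  2.96349784e-04 -2.47949098e-04]
[377. 259.]
[221. 259.]
[351. 274.]
[281. 275.]
```

View pics/w1.png

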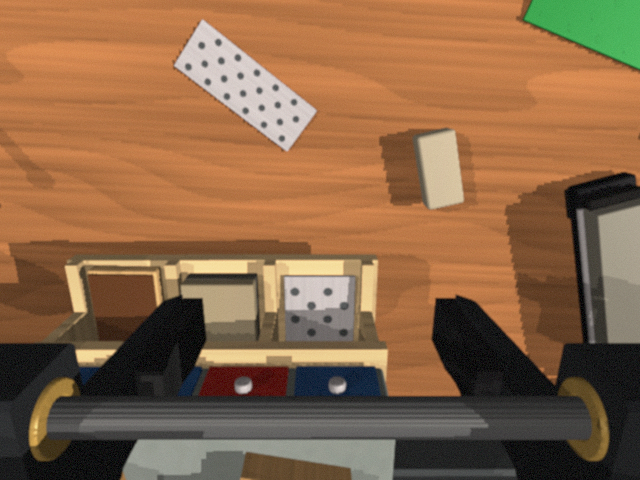

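The wrist view shows the rack front edge at row 260 and the plate front edge at (285..355, 276), which agrees with the prediction to about 4 px.

```bash
cat >> h.py <<'E'
m=np.array([.5233,-.1545,.06]);YAW=.0508
ex=np.array([np.cos(YAW),np.sin(YAW),0]);ey=np.array([-ex[1],ex[0],0])
def loc(P):P=np.array(P)-m;return np.array([P@ex,P@ey,P[2]]).round(4)
def wld(a,b,z):P=m+a*ex+b*ey;P[2]=z;return P
E
python3 - <<'E'
from h import *
d=np.load("w1.npz");c=cam("wrist",dict(tool_pos=d['p'],eef_rot=d['q']))
for uv,z in[((284,277),.064),((355,276),.064),((378,260),.06),((67,262),.06),((273,262),.06),((367,262),.06)]:print(loc(ray(c,uv,z)))
T=tool(np.pi+YAW,np.radians(35));zt=T.as_matrix()[:,2]
for b in(.086,):
  tp=wld(.044,b,.076);delta(tp-.10*zt,T);delta(tp,T,tp-.1*zt,T)
E
```

```text
[0.0158 0.0559 0.004 ]
[0.015  0.1197 0.004 ]
[0.0012 0.1403 0.    ]
[ 0.0026 -0.1387  0.    ]
[ 0.0029  0.0461 -0.    ]
[0.0031 0.1305 0.    ]
xyz [-0.0465 -0.001   0.1103] rot [ 0.0034 -0.6126  0.0025]
xyz [-0.  -0.   0.1] rot [0. 0. 0.]
```

>>> carry_out(plan=[{"rot": [0,-0.12,0],"xyz": [-0.01,0,0.02],"grip": 255},{"rot": [0,-0.24,0],"xyz": [-0.02,0,0.04],"grip": 255},{"rot": [0.001,-0.36,0],"xyz": [-0.03,0,0.06],"grip": 255},{"rot": [0.002,-0.48,0.001],"xyz": [-0.04,0,0.08],"grip": 255},{"rot": [0.003,-0.6,0.002],"xyz": [-0.045,0,0.1],"grip": 255},{"rot": [0.003,-0.612,0.002],"xyz": [-0.0465,0,0.11],"grip": 255},{"rot": [0.003,-0.612,0.002],"xyz": [-0.0465,0,0.11],"grip": 255},{"rot": [0.003,-0.612,0.002],"xyz": [-0.0465,0,0.11],"grip": 255}], squeeze=5)

```text
clock: 2.82
tool_pos: [0.4999, -0.0864, 0.1662]
eef_rot: [-0.016, 0.975, -0.039, 0.218]
contact_force: [-0.3, -2.5, -0.7]
opening: 0.421
finger_force: 0.0
```

Run:
```python
from h import *
s=r.get_state();print(s['q'].round(2),loc(s['tool_pos']),s['opening'],s['contact_force'])
T=tool(np.pi+YAW,np.radians(35));delta(wld(.044,.087,.076),T)
im=r.snapshot("wrist");cv2.imwrite("pics/w2.png",im[:,:,::-1])
```

```text
[ 0.55  0.72 -0.81  2.39  2.02  0.64 -0.36] [-0.0199  0.0692  0.1062] 0.4208147855808076 [-0.32256667 -2.4858508  -0.71178285]
xyz [-0.0198  0.0275  0.1067] rot [-0.0897 -0.1736  0.0095]
```

View pics/w2.png

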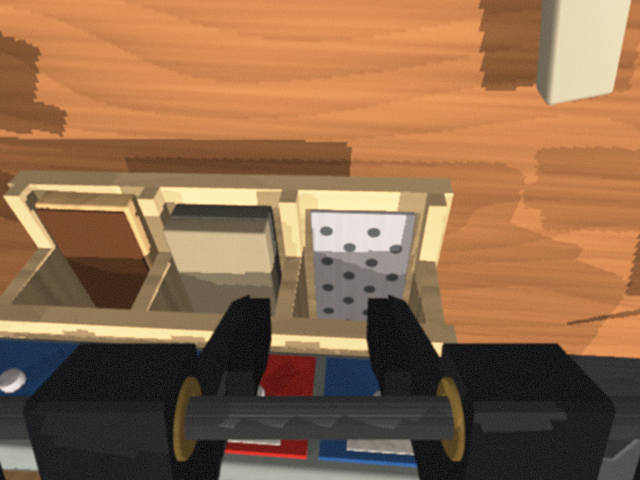

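The view shows the gripper still mid-motion over the plate at (310..415, 212). I'll let it settle.

>>> carry_out(plan=[{"rot": [0,0,0],"xyz": [0,0,0],"grip": 255},{"rot": [0,0,0],"xyz": [0,0,0],"grip": 255},{"rot": [0,0,0],"xyz": [0,0,0],"grip": 255}])

```text
clock: 3.12
tool_pos: [0.4994, -0.0864, 0.1665]
eef_rot: [-0.017, 0.976, -0.039, 0.215]
contact_force: [-0.5, -0.2, 0.4]
opening: 0.145
finger_force: 0.0
```

Run:
```python
from h import *
s=r.get_state();print(s['q'].round(2),loc(s['tool_pos']),s['opening'],s['contact_force'])
T=tool(np.pi+YAW,np.radians(35));zt=T.as_matrix()[:,2];delta(wld(.044,.087,.076)-zt*.1,T)
```

```text
[ 0.55  0.72 -0.81  2.39  2.01  0.63 -0.35] [-0.0205  0.0692  0.1065] 0.1452469563350486 [-0.45754898 -0.24009626  0.36437339]
xyz [-0.0029  0.0187  0.0091] rot [-0.089  -0.1782  0.0109]
```

>>> carry_out(plan=[{"rot": [-0.03,-0.06,0.003],"xyz": [0,0.006,0],"grip": 255},{"rot": [-0.06,-0.12,0.007],"xyz": [-0.002,0.012,0.003],"grip": 255},{"rot": [-0.089,-0.178,0.011],"xyz": [-0.003,0.0187,0.006],"grip": 255},{"rot": [-0.089,-0.178,0.011],"xyz": [-0.003,0.0187,0.006],"grip": 255},{"rot": [-0.089,-0.178,0.011],"xyz": [-0.003,0.0187,0.006],"grip": 255}])

```text
clock: 3.53
tool_pos: [0.5033, -0.0681, 0.1595]
eef_rot: [-0.025, 0.954, 0.008, 0.299]
contact_force: [-0.4, 0.5, -1.1]
opening: 0.008
finger_force: 0.0
```

Run:
```python
from h import *
s=r.get_state();print(s['q'].round(2),loc(s['tool_pos']),s['opening'],s['contact_force'])
T=tool(np.pi+YAW,np.radians(35));zt=T.as_matrix()[:,2];delta(wld(.044,.087,.076),T)
```

```text
[ 0.65  0.87 -0.99  2.53  2.35  0.9  -0.61] [-0.0156  0.0873  0.0995] 0.0076394036460126265 [-0.36948108  0.45867803 -1.09041937]
xyz [-0.0013 -0.0004  0.1026] rot [ 0.0003 -0.0036  0.0008]
```

>>> carry_out(plan=[{"rot": [0,-0.003,0],"xyz": [0,0,0.02],"grip": 255},{"rot": [0,-0.003,0],"xyz": [0,0,0.04],"grip": 255},{"rot": [0,-0.003,0],"xyz": [-0.001,0,0.06],"grip": 255},{"rot": [0,-0.003,0],"xyz": [-0.001,0,0.075],"grip": 255},{"rot": [0,-0.003,0],"xyz": [-0.001,0,0.09],"grip": 255},{"rot": [0,-0.003,0],"xyz": [-0.001,0,0.1],"grip": 255},{"rot": [0,-0.003,0],"xyz": [-0.001,0,0.102],"grip": 255},{"rot": [0,-0.003,0],"xyz": [-0.001,0,0.102],"grip": 255}])

```text
clock: 4.2
tool_pos: [0.5635, -0.0643, 0.0772]
eef_rot: [-0.025, 0.953, 0.008, 0.302]
contact_force: [-0.5, 0.3, 0.9]
opening: 0.005
finger_force: 0.0
```

Run:
```python
from h import *
s=r.get_state();print(s['q'].round(2),loc(s['tool_pos']),s['opening'],s['contact_force'])
T=tool(np.pi+YAW,np.radians(35));print((R.from_quat(s['eef_rot']).inv()*T).as_rotvec());delta(wld(.044,.087,.066),T)
im=r.snapshot("wrist");cv2.imwrite("pics/w3.png",im[:,:,::-1])
```

```text
[ 0.6   1.09 -0.91  2.39  2.46  0.98 -0.56] [0.0447 0.0881 0.0172] 0.005038558273970958 [-0.53558705  0.32791193  0.90192689]
[0.00068127 0.0024506  0.00150331]
xyz [ 0.0071 -0.0011  0.0088] rot [0.0007 0.0025 0.0015]
```

View pics/w3.png

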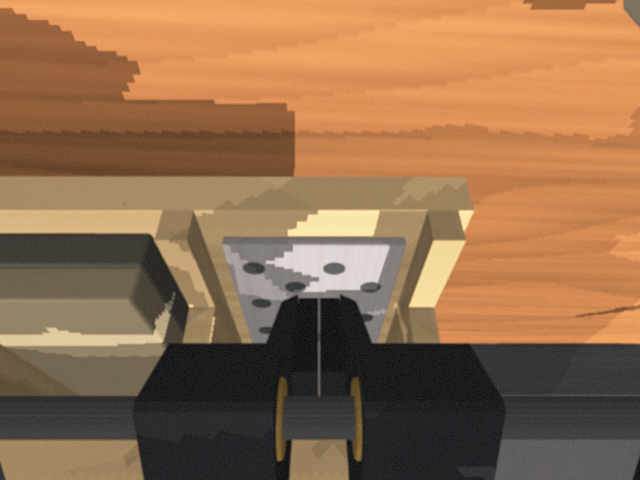

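The view shows the closed fingertips (320,298) centred over the plate, whose front end is at row 240.

>>> carry_out(plan=[{"rot": [0,0,0],"xyz": [0.0012,-0.0005,0.0016],"grip": 255},{"rot": [0,0,0],"xyz": [0.0023,-0.001,0.0033],"grip": 255},{"rot": [0,0,0],"xyz": [0.0034,-0.001,0.005],"grip": 255},{"rot": [0,0,0],"xyz": [0.0034,-0.001,0.005],"grip": 255}])

```text
clock: 4.58
tool_pos: [0.5626, -0.0652, 0.0706]
eef_rot: [-0.025, 0.953, 0.008, 0.301]
contact_force: [0.8, -0.8, -0.0]
opening: 0.007
finger_force: 0.0
```

>>> carry_out(plan=[{"rot": [0,0,0],"xyz": [0.0006,0,0.0008],"grip": 255},{"rot": [0,0,0],"xyz": [0.0006,0,0.0008],"grip": 255},{"rot": [0,0,0],"xyz": [0.0006,0,0.0008],"grip": 255}])

```text
clock: 4.83
tool_pos: [0.5628, -0.065, 0.0699]
eef_rot: [-0.025, 0.953, 0.009, 0.302]
contact_force: [-0.3, -0.7, 2.2]
opening: 0.005
finger_force: 0.8
```

>>> carry_out(plan=[{"rot": [0,0,0],"xyz": [0.0004,0,0.0006],"grip": 255},{"rot": [0,0,0],"xyz": [0.0004,0,0.0006],"grip": 255},{"rot": [0,0,0],"xyz": [0.0004,0,0.0006],"grip": 255}])

```text
clock: 5.08
tool_pos: [0.5632, -0.0648, 0.0695]
eef_rot: [-0.025, 0.953, 0.009, 0.302]
contact_force: [-0.7, -0.0, 4.3]
opening: 0.006
finger_force: 2.4
```

>>> carry_out(plan=[{"rot": [0,0,0],"xyz": [0.0003,0,0.0005],"grip": 255},{"rot": [0,0,0],"xyz": [0.0019,0,-0.0007],"grip": 255},{"rot": [0,0,0],"xyz": [0.0044,0,-0.0024],"grip": 255},{"rot": [0,0,0],"xyz": [0.0076,0,-0.0047],"grip": 255},{"rot": [0,0,0],"xyz": [0.0109,0,-0.007],"grip": 255},{"rot": [0,0,0],"xyz": [0.0134,0,-0.0087],"grip": 255},{"rot": [0,0,0],"xyz": [0.015,0,-0.0098],"grip": 255},{"rot": [0,0,0],"xyz": [0.015,0,-0.0098],"grip": 255}])

```text
clock: 5.75
tool_pos: [0.5457, -0.0655, 0.0693]
eef_rot: [-0.025, 0.953, 0.009, 0.303]
contact_force: [1.0, -0.4, 7.7]
opening: 0.004
finger_force: 3.9
```

Run:
```python
from h import *
s=r.get_state();print(loc(s['tool_pos']),s['contact_force'])
im=r.snapshot("wrist");cv2.imwrite("pics/w4.png",im[:,:,::-1])
c=cam("wrist",s)
# plate front edge: bright transition scan at columns
g=cv2.cvtColor(im,cv2.COLOR_RGB2HSV)
for u in(260,300,340,370):
    col=g[170:300,u];print(u,[(170+i,int(col[i,1]),int(col[i,2])) for i in range(0,130,6)])
```

```text
[0.0269 0.0878 0.0093] [ 0.99702497 -0.36973534  7.66964841]
260 [(170, 149, 139), (176, 155, 102), (182, 150, 119), (188, 139, 117), (194, 153, 123), (200, 140, 122), (206, 175, 111), (212, 150, 112), (218, 130, 55), (224, 154, 48), (230, 101, 144), (236, 98, 146), (242, 101, 144), (248, 97, 145), (254, 101, 144), (260, 20, 112), (266, 17, 123), (272, 21, 132), (278, 14, 128), (284, 20, 101), (290, 4, 63), (296, 17, 134)]
300 [(170, 158, 208), (176, 165, 178), (182, 151, 201), (188, 156, 194), (194, 154, 205), (200, 150, 200), (206, 156, 196), (212, 159, 189), (218, 138, 48), (224, 135, 51), (230, 104, 145), (236, 98, 145), (242, 103, 144), (248, 102, 148), (254, 100, 143), (260, 12, 104), (266, 12, 124), (272, 10, 131), (278, 17, 134), (284, 17, 132), (290, 16, 125), (296, 19, 133)]
340 [(170, 157, 213), (176, 148, 176), (182, 154, 194), (188, 150, 197), (194, 152, 207), (200, 150, 207), (206, 154, 194), (212, 155, 193), (218, 165, 51), (224, 159, 53), (230, 104, 145), (236, 106, 149), (242, 100, 145), (248, 103, 146), (254, 98, 148), (260, 22, 118), (266, 16, 176), (272, 15, 218), (278, 14, 223), (284, 8, 121), (290, 3, 90), (296, 15, 117)]
370 [(170, 155, 184), (176, 154, 177), (182, 158, 200), (188, 152, 198), (194, 154, 200), (200, 153, 205), (206, 153, 195), (212, 157, 197), (218, 127, 46), (224, 176, 45), (230, 98, 154), (236, 106, 152), (242, 107, 146), (248, 102, 147), (254, 101, 146), (260, 15, 116), (266, 11, 168), (272, 20, 219), (278, 13, 220), (284, 17, 219), (290, 17, 219), (296, 13, 222)]
```

Run:
```python
from h import *
s=r.get_state();c=cam("wrist",s)
im=r.snapshot("wrist");cv2.imwrite("pics/w4.png",im[:,:,::-1])
g=cv2.cvtColor(im,cv2.COLOR_RGB2HSV)
col=g[252:270,300];print([(252+i,int(col[i,1]),int(col[i,2])) for i in range(18)])
print(loc(ray(c,(320,257),.06)),loc(ray(c,(320,263),.064)),loc(ray(c,(320,228),.045)))
print(pix(c,wld(0.0015,.087,.06)),pix(c,wld(0.0135,.087,.064)))
```

```text
[(252, 106, 144), (253, 102, 148), (254, 100, 143), (255, 107, 148), (256, 100, 145), (257, 90, 136), (258, 53, 115), (259, 14, 108), (260, 14, 110), (261, 14, 111), (262, 12, 108), (263, 16, 114), (264, 20, 113), (265, 15, 116), (266, 19, 121), (267, 6, 124), (268, 12, 129), (269, 14, 131)]
[-0.      0.0892  0.    ] [-0.0024  0.0892  0.004 ] [ 0.0031  0.0893 -0.015 ]
[313.75113387 259.38076068] [313.9187099  286.24354001]
```

View pics/w4.png

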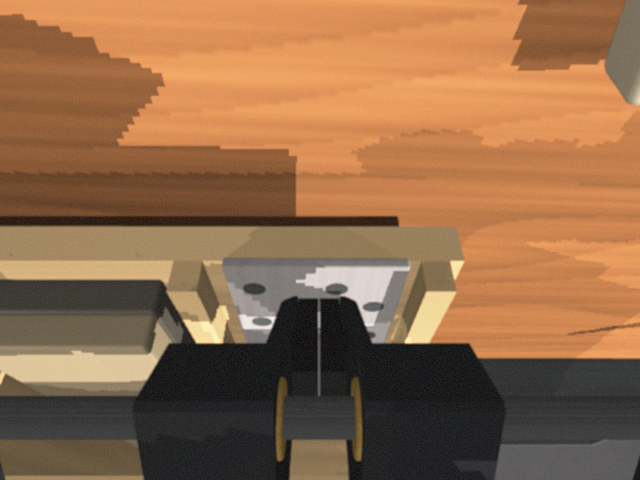

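The plate has followed: its front face (row 258) is now flush with the rack's front edge. I'll continue the stroke, then take a second one.

>>> carry_out(plan=[{"rot": [0,0,0],"xyz": [0.0016,0,-0.0011],"grip": 255},{"rot": [0,0,0],"xyz": [0.0041,0,-0.0029],"grip": 255},{"rot": [0,0,0],"xyz": [0.0074,0,-0.0052],"grip": 255},{"rot": [0,0,0],"xyz": [0.0107,0,-0.0075],"grip": 255},{"rot": [0,0,0],"xyz": [0.0123,0,-0.0086],"grip": 255},{"rot": [0,0,0],"xyz": [0.0123,0,-0.0086],"grip": 255}])

```text
clock: 6.35
tool_pos: [0.5306, -0.0663, 0.0693]
eef_rot: [-0.025, 0.953, 0.009, 0.303]
contact_force: [0.4, 0.0, 8.3]
opening: 0.004
finger_force: 4.1
```

>>> carry_out(plan=[{"rot": [0,0,0],"xyz": [-0.0034,0,-0.0049],"grip": 255},{"rot": [0,0,0],"xyz": [-0.0046,0,-0.0066],"grip": 255},{"rot": [0,0,0],"xyz": [-0.0087,0,-0.0038],"grip": 255},{"rot": [0,0,0],"xyz": [-0.0168,0,0.002],"grip": 255},{"rot": [0,0,0],"xyz": [-0.025,0,0.0077],"grip": 255},{"rot": [0,0,0],"xyz": [-0.0318,0,0.0123],"grip": 255},{"rot": [0,0,0],"xyz": [-0.0318,0,0.0123],"grip": 255},{"rot": [0,0,0],"xyz": [-0.0318,0,0.0123],"grip": 255}])

```text
clock: 7.02
tool_pos: [0.5631, -0.0651, 0.0765]
eef_rot: [-0.025, 0.953, 0.008, 0.302]
contact_force: [-0.2, -0.2, -0.7]
opening: 0.008
finger_force: 0.0
```

Run:
```python
from h import *
s=r.get_state();c=cam("wrist",s);print(loc(s['tool_pos']),s['contact_force'])
im=r.snapshot("wrist");cv2.imwrite("pics/w5.png",im[:,:,::-1])
g=cv2.cvtColor(im,cv2.COLOR_RGB2HSV)
for u in(260,300,340,370):
    v=np.where((g[100:290,u,1]<60))[0];print(u,100+v[:3],loc(ray(c,(u,100+v[0]),.06)),pix(c,wld(.0015,.087,.06)))
T=tool(np.pi+YAW,np.radians(35));delta(wld(.044,.087,.0695),T)
```

```text
[0.0443 0.0873 0.0165] [-0.23093926 -0.15702354 -0.65870973]
260 [176 177 178] [-0.0153  0.0708  0.    ] [314.779253  211.8505248]
300 [177 178 179] [-0.0148  0.0827  0.    ] [314.779253  211.8505248]
340 [177 178 179] [-0.0148  0.0946  0.    ] [314.779253  211.8505248]
370 [177 178 179] [-0.0148  0.1035  0.    ] [314.779253  211.8505248]
xyz [ 0.0037 -0.0004  0.0058] rot [0.0022 0.0014 0.001 ]
```

Overhang is about 16 mm and straight. Second stroke.

>>> carry_out(plan=[{"rot": [0,0,0],"xyz": [0.0022,0,0.003],"grip": 255},{"rot": [0,0,0],"xyz": [0.0034,0,0.0049],"grip": 255},{"rot": [0,0,0],"xyz": [0.0038,0,0.0054],"grip": 255},{"rot": [0,0,0],"xyz": [0.0042,0,0.0059],"grip": 255},{"rot": [0,0,0],"xyz": [0.0042,0,0.006],"grip": 255},{"rot": [0,0,0],"xyz": [0.0042,0,0.006],"grip": 255}])

```text
clock: 7.57
tool_pos: [0.5631, -0.0647, 0.0695]
eef_rot: [-0.025, 0.953, 0.009, 0.302]
contact_force: [-1.6, 0.2, 4.3]
opening: 0.003
finger_force: 2.0
```

>>> carry_out(plan=[{"rot": [0,0,0],"xyz": [0.0005,0,0.0007],"grip": 255},{"rot": [0,0,0],"xyz": [0.0021,0,-0.0004],"grip": 255},{"rot": [0,0,0],"xyz": [0.0054,0,-0.0027],"grip": 255},{"rot": [0,0,0],"xyz": [0.0095,0,-0.0056],"grip": 255},{"rot": [0,0,0],"xyz": [0.0144,0,-0.009],"grip": 255},{"rot": [0,0,0],"xyz": [0.0201,0,-0.013],"grip": 255},{"rot": [0,0,0],"xyz": [0.025,0,-0.0165],"grip": 255},{"rot": [0,0,0],"xyz": [0.0267,0,-0.0182],"grip": 255}])

```text
clock: 8.23
tool_pos: [0.5308, -0.0664, 0.0695]
eef_rot: [-0.025, 0.953, 0.009, 0.303]
contact_force: [1.1, 0.1, 5.8]
opening: 0.007
finger_force: 2.3
```

Run:
```python
from h import *
s=r.get_state();c=cam("wrist",s);print(loc(s['tool_pos']),s['contact_force'])
im=r.snapshot("wrist");cv2.imwrite("pics/w6.png",im[:,:,::-1])
g=cv2.cvtColor(im,cv2.COLOR_RGB2HSV)
for u in(260,300,340,370):
    v=np.where((g[100:290,u,1]<60))[0];print(u,100+v[:3],loc(ray(c,(u,100+v[0]),.06)),pix(c,wld(.0015,.087,.06)))
```

```text
[0.012  0.0876 0.0095] [1.14967458 0.08561846 5.77428244]
260 [200 201 202] [-0.045   0.0714  0.    ] [314.2635583  280.37972488]
300 [201 202 203] [-0.0445  0.0831  0.    ] [314.2635583  280.37972488]
340 [201 202 203] [-0.0445  0.0948  0.    ] [314.2635583  280.37972488]
370 [201 202 203] [-0.0445  0.1036  0.    ] [314.2635583  280.37972488]
```

Overhang is about 46 mm. One more 22 mm stroke brings the grasp nearer the plate's centre of mass while keeping well under half.

>>> carry_out(plan=[{"rot": [0,0,0],"xyz": [-0.0034,0,-0.0049],"grip": 255},{"rot": [0,0,0],"xyz": [-0.004,0,-0.0057],"grip": 255},{"rot": [0,0,0],"xyz": [-0.0081,0,-0.0028],"grip": 255},{"rot": [0,0,0],"xyz": [-0.0163,0,0.0029],"grip": 255},{"rot": [0,0,0],"xyz": [-0.0245,0,0.0086],"grip": 255},{"rot": [0,0,0],"xyz": [-0.0253,0,0.0092],"grip": 255},{"rot": [0,0,0],"xyz": [-0.023,0,0.0125],"grip": 255},{"rot": [0,0,0],"xyz": [-0.0219,0,0.0141],"grip": 255}])

```text
clock: 8.95
tool_pos: [0.5565, -0.0655, 0.0694]
eef_rot: [-0.025, 0.953, 0.008, 0.302]
contact_force: [-0.3, -1.1, 5.5]
opening: 0.007
finger_force: 3.3
```

>>> carry_out(plan=[{"rot": [0,0,0],"xyz": [0.0007,0,0.001],"grip": 255},{"rot": [0,0,0],"xyz": [0.0008,0,0.0011],"grip": 255},{"rot": [0,0,0],"xyz": [0.0008,0,0.0011],"grip": 255}])

```text
clock: 9.2
tool_pos: [0.557, -0.0652, 0.0693]
eef_rot: [-0.025, 0.953, 0.008, 0.303]
contact_force: [-0.6, -0.7, 8.4]
opening: 0.005
finger_force: 3.9
```

>>> carry_out(plan=[{"rot": [0,0,0],"xyz": [0.0016,0,-0.0011],"grip": 255},{"rot": [0,0,0],"xyz": [0.0049,0,-0.0034],"grip": 255},{"rot": [0,0,0],"xyz": [0.009,0,-0.0063],"grip": 255},{"rot": [0,0,0],"xyz": [0.0131,0,-0.0092],"grip": 255},{"rot": [0,0,0],"xyz": [0.0172,0,-0.012],"grip": 255},{"rot": [0,0,0],"xyz": [0.0188,0,-0.0132],"grip": 255},{"rot": [0,0,0],"xyz": [0.0188,0,-0.0132],"grip": 255}])

```text
clock: 9.78
tool_pos: [0.5339, -0.0659, 0.0693]
eef_rot: [-0.026, 0.953, 0.009, 0.303]
contact_force: [0.4, -0.7, 8.3]
opening: 0.004
finger_force: 4.0
```

Run:
```python
from h import *
s=r.get_state();c=cam("wrist",s);print(loc(s['tool_pos']),s['contact_force'],s['q'].round(2))
im=r.snapshot("wrist");cv2.imwrite("pics/w7.png",im[:,:,::-1])
g=cv2.cvtColor(im,cv2.COLOR_RGB2HSV)
for u in(260,300,340,370):
    v=np.where((g[60:290,u,1]<60))[0];print(u,60+v[:3],loc(ray(c,(u,60+v[0]),.06)))
T=tool(np.pi+YAW,0);p=s['tool_pos'];T0=R.from_quat(s['eef_rot']);delta(wld(-.0115,.087,.13),T)
delta(wld(-.03,.087,.18),T)
```

```text
[0.0151 0.0879 0.0093] [ 0.36880529 -0.66090902  8.31515641] [ 0.61  1.13 -0.92  2.48  2.5   1.08 -0.61]
260 [132 133 134] [-0.0673  0.0744  0.    ]
300 [132 133 134] [-0.0673  0.0841  0.    ]
340 [132 133 134] [-0.0673  0.0939  0.    ]
370 [132 133 134] [-0.0673  0.1012 -0.    ]
xyz [-0.0133 -0.0007 -0.0649] rot [0.0027 0.6155 0.003 ]
xyz [-0.0271 -0.0006 -0.1164] rot [0.0027 0.6155 0.003 ]
```

>>> carry_out(plan=[{"rot": [0,0,0],"xyz": [-0.004,0,-0.0057],"grip": 255},{"rot": [0,0,0],"xyz": [-0.0046,0,-0.03],"grip": 255},{"rot": [0,0,0],"xyz": [-0.0046,0,-0.06],"grip": 255},{"rot": [0,0,0],"xyz": [-0.01,0,-0.09],"grip": 0},{"rot": [0,0.1,0],"xyz": [-0.017,0,-0.1],"grip": 0},{"rot": [0,0.2,0],"xyz": [-0.02,0,-0.108],"grip": 0},{"rot": [0,0.3,0],"xyz": [-0.0271,0,-0.1164],"grip": 0},{"rot": [0,0.4,0],"xyz": [-0.0271,0,-0.1164],"grip": 0}])

```text
clock: 10.5
tool_pos: [0.4811, -0.0766, 0.1688]
eef_rot: [-0.029, 0.989, -0.009, 0.146]
contact_force: [-1.0, -0.8, -0.6]
opening: 0.36
finger_force: 0.0
```

Run:
```python
from h import *
s=r.get_state();print(loc(s['tool_pos']),s['opening'],s['q'].round(2))
T=tool(np.pi+YAW,0);delta(wld(-.03,.087,.18),T)
```

```text
[-0.0382  0.0799  0.1088] 0.35968683411493324 [ 0.66  0.74 -0.97  2.3   1.55  0.61  0.12]
xyz [-0.0112  0.0067 -0.0085] rot [-0.0255  0.2933  0.0081]
```

>>> carry_out(plan=[{"rot": [-0.008,0.09,0],"xyz": [-0.003,0.002,-0.003],"grip": 0},{"rot": [-0.016,0.18,0.004],"xyz": [-0.006,0.004,-0.005],"grip": 0},{"rot": [-0.025,0.27,0.008],"xyz": [-0.009,0.006,-0.008],"grip": 0},{"rot": [-0.0255,0.2933,0.0081],"xyz": [-0.0112,0.0067,-0.0085],"grip": 0},{"rot": [-0.0255,0.2933,0.0081],"xyz": [-0.0112,0.0067,-0.0085],"grip": 0},{"rot": [-0.0255,0.2933,0.0081],"xyz": [-0.0112,0.0067,-0.0085],"grip": 0},{"rot": [-0.0255,0.2933,0.0081],"xyz": [-0.0112,0.0067,-0.0085],"grip": 0}])

```text
clock: 11.08
tool_pos: [0.4877, -0.0698, 0.178]
eef_rot: [-0.026, 1.0, -0.001, 0.0]
contact_force: [-0.3, -0.5, 0.2]
opening: 0.891
finger_force: 0.0
```

Run:
```python
from h import *
s=r.get_state();c=cam("wrist",s);print(loc(s['tool_pos']),s['opening'],s['q'].round(2))
im=r.snapshot("wrist");cv2.imwrite("pics/w8.png",im[:,:,::-1])
g=cv2.cvtColor(im,cv2.COLOR_RGB2HSV)
k=((g[...,1]<50)&(g[...,2]>85)).astype(np.uint8);k=cv2.morphologyEx(k,cv2.MORPH_OPEN,np.ones((5,5)))
cs,_=cv2.findContours(k,0,2)
for q in cs:
    x,y,w,h=cv2.boundingRect(q)
    if w*h>1500:print(x,y,w,h,loc(ray(c,(x,y),.064)),loc(ray(c,(x+w-1,y),.064)))
T=tool(np.pi+YAW,0);delta(wld(-.0115,.088,.08),T)
```

```text
[-0.0313  0.0864  0.118 ] 0.8911137791626967 [ 0.62  0.79 -0.98  2.    0.89  0.86  0.75]
92 419 388 17 [ 0.1207 -0.0834  0.004 ] [0.1199 0.2083 0.004 ]
270 169 104 217 [-0.0687  0.0575  0.004 ] [-0.0688  0.1206  0.004 ]
128 0 187 126 [-0.1607 -0.0165  0.004 ] [-0.1608  0.0846  0.004 ]
xyz [-0.02    0.002   0.0981] rot [-0.0032  0.0005  0.0018]
```

View pics/w8.png

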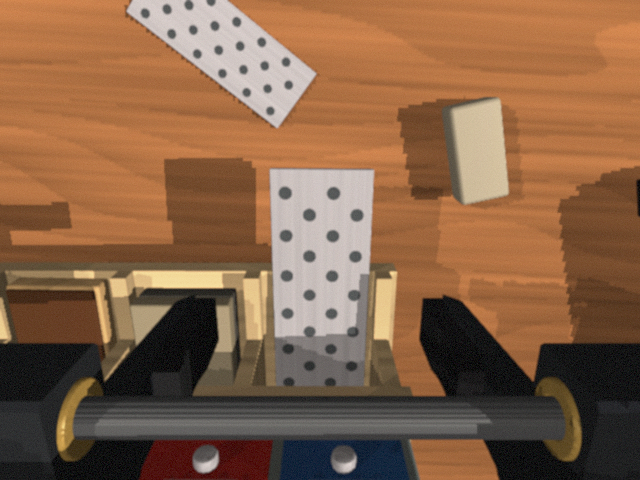

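The view shows the plate overhanging, front end at row 169, columns 270–374 and straight, so its centre is at local y = 0.089. I'll descend with the fingers straddling it.

Run:
```python
from h import *
T=tool(np.pi+YAW,0);delta(wld(-.014,.089,.043),T)
```

```text
xyz [-0.0174  0.0031  0.1351] rot [-0.0032  0.0005  0.0018]
```

>>> carry_out(plan=[{"rot": [-0.003,0,0.002],"xyz": [-0.0174,0.003,0.015],"grip": 0},{"rot": [-0.003,0,0.002],"xyz": [-0.0174,0.003,0.04],"grip": 0},{"rot": [-0.003,0,0.002],"xyz": [-0.0174,0.003,0.065],"grip": 0},{"rot": [-0.003,0,0.002],"xyz": [-0.0174,0.003,0.085],"grip": 0},{"rot": [-0.003,0,0.002],"xyz": [-0.0174,0.003,0.1],"grip": 0},{"rot": [-0.003,0,0.002],"xyz": [-0.0174,0.003,0.1],"grip": 0}])

```text
clock: 11.63
tool_pos: [0.5036, -0.0663, 0.0764]
eef_rot: [-0.025, 1.0, 0.0, -0.002]
contact_force: [-0.8, -0.2, 0.2]
opening: 1.0
finger_force: 0.0
```

>>> carry_out(plan=[{"rot": [0,0,0],"xyz": [0,0,0.01],"grip": 0},{"rot": [0,0,0],"xyz": [0,0,0.02],"grip": 0},{"rot": [0,0,0],"xyz": [0,0,0.03],"grip": 0},{"rot": [0,0,0],"xyz": [0,0,0.034],"grip": 0},{"rot": [0,0,0],"xyz": [0,0,0.034],"grip": 0}])

```text
clock: 12.05
tool_pos: [0.5061, -0.0657, 0.045]
eef_rot: [-0.025, 1.0, 0.001, 0.0]
contact_force: [-0.5, -0.9, -0.1]
opening: 0.998
finger_force: 0.0
```

Run:
```python
from h import *
s=r.get_state();c=cam("wrist",s);print(loc(s['tool_pos']),s['opening'],s['contact_force'])
T=tool(np.pi+YAW,0);delta(wld(-.014,.089,.043),T)
im=r.snapshot("wrist");cv2.imwrite("pics/w9.png",im[:,:,::-1])
g=cv2.cvtColor(im,cv2.COLOR_RGB2HSV)
for v in (220,250,280):
    u=np.where((g[v,150:480,1]<50)&(g[v,150:480,2]>85))[0]+150;print(v,u[0],u[-1],loc(ray(c,(u[0],v),.064)),loc(ray(c,(u[-1],v),.064)))
```

```text
[-0.0127  0.0895 -0.015 ] 0.9976370250243586 [-0.54794062 -0.90663947 -0.14498662]
xyz [ 0.0013 -0.0005  0.002 ] rot [ 0.0011  0.001  -0.0006]
220 210 414 [-0.0573  0.0568  0.004 ] [-0.0572  0.1204  0.004 ]
250 212 412 [-0.0473  0.0566  0.004 ] [-0.0472  0.1205  0.004 ]
280 215 410 [-0.0368  0.0567  0.004 ] [-0.0367  0.1206  0.004 ]
```

>>> carry_out(plan=[{"rot": [0,0,0],"xyz": [0.0005,-0.0007,0.002],"grip": 0},{"rot": [0,0,0],"xyz": [0.0005,-0.0007,0.002],"grip": 60},{"rot": [0,0,0],"xyz": [0.0005,-0.0007,0.002],"grip": 120},{"rot": [0,0,0],"xyz": [0.0005,-0.0007,0.002],"grip": 180},{"rot": [0,0,0],"xyz": [0.0005,-0.0007,0.002],"grip": 255},{"rot": [0,0,0],"xyz": [0.0005,-0.0007,0.002],"grip": 255},{"rot": [0,0,0],"xyz": [0.0005,-0.0007,0.002],"grip": 255},{"rot": [0,0,0],"xyz": [0.0005,-0.0007,0.002],"grip": 255}], squeeze=58)

```text
clock: 12.77
tool_pos: [0.5067, -0.0664, 0.0431]
eef_rot: [-0.025, 1.0, 0.0, 0.001]
contact_force: [-0.9, -0.7, 2.4]
opening: 0.699
finger_force: 59.0
```

>>> carry_out(plan=[{"rot": [0,0,0],"xyz": [0,0,-0.001],"grip": 255},{"rot": [0,0,0],"xyz": [0,0,-0.002],"grip": 255},{"rot": [0,0,0],"xyz": [0,0,-0.004],"grip": 255},{"rot": [0,0,0],"xyz": [0,0,-0.004],"grip": 255}])

```text
clock: 13.1
tool_pos: [0.5065, -0.0662, 0.047]
eef_rot: [-0.025, 1.0, 0.001, 0.001]
contact_force: [-0.4, -0.0, -2.8]
opening: 0.702
finger_force: 59.8
```

Run:
```python
from h import *
s=r.get_state();print(loc(s['tool_pos']),s['opening']*88,s['finger_force'],s['contact_force'],s['moment'])
```

```text
[-0.0123  0.089  -0.013 ] 61.77654603362801 59.75765850394964 [-0.44108295 -0.04210864 -2.80675329] [ 0.0163785  -0.14387727 -0.05121109]
```

Held (0.29 kg). I'll raise it slightly, draw it out from under the roof, then lift.

>>> carry_out(plan=[{"rot": [0,0,0],"xyz": [0,0,-0.006],"grip": 255},{"rot": [0,0,0],"xyz": [0.004,0,-0.011],"grip": 255},{"rot": [0,0,0],"xyz": [0.015,0,-0.015],"grip": 255},{"rot": [0,0,0],"xyz": [0.03,0,-0.018],"grip": 255},{"rot": [0,0,0],"xyz": [0.045,0,-0.02],"grip": 255},{"rot": [0,0,0],"xyz": [0.06,0,-0.02],"grip": 255},{"rot": [0,0,0],"xyz": [0.07,0,-0.02],"grip": 255},{"rot": [0,0,0],"xyz": [0.075,0,-0.02],"grip": 255}])

```text
clock: 13.77
tool_pos: [0.4299, -0.0703, 0.0673]
eef_rot: [-0.025, 1.0, 0.0, 0.0]
contact_force: [0.1, -0.4, -3.5]
opening: 0.707
finger_force: 59.8
```

>>> carry_out(plan=[{"rot": [0,0,0],"xyz": [0.002,0,-0.005],"grip": 255},{"rot": [0,0,0],"xyz": [0.002,0,-0.02],"grip": 255},{"rot": [0,0,0],"xyz": [0.002,0,-0.04],"grip": 255},{"rot": [0,0,0],"xyz": [0.002,0,-0.06],"grip": 255},{"rot": [0,0,0],"xyz": [0.002,0,-0.075],"grip": 255},{"rot": [0,0,0],"xyz": [0.002,0,-0.08],"grip": 255},{"rot": [0,0,0],"xyz": [0.002,0,-0.08],"grip": 255}])

```text
clock: 14.35
tool_pos: [0.4308, -0.0701, 0.1481]
eef_rot: [-0.025, 1.0, 0.001, 0.003]
contact_force: [-0.4, -0.2, -3.0]
opening: 0.705
finger_force: 59.8
```

Run:
```python
from h import *
s=r.get_state();print(s['tool_pos'],loc(s['tool_pos']),s['q'].round(2),s['finger_force'],s['contact_force'],s['moment'])
for n in("scene","wrist"):
    im=r.snapshot(n);cv2.imwrite(f"pics/{n}10.png",im[:,:,::-1])
a=cv2.imread("pics/scene10.png")[120:320,130:450];b=cv2.imread("pics/wrist10.png")
o=np.zeros((600,480,3),np.uint8);o[:240,:384]=cv2.resize(a,(384,240));o[240:600]=cv2.resize(b,(480,360));cv2.imwrite("pics/c10.png",o)
```

```text
[ 0.43076202 -0.07012099  0.14809355] [-0.0881  0.089   0.0881] [ 0.61  0.77 -0.91  2.19  1.02  0.7   0.59] 59.77067772299051 [-0.36495827 -0.1905842  -2.95870449] [ 0.03560137 -0.1270552  -0.02181453]
```

View pics/c10.png

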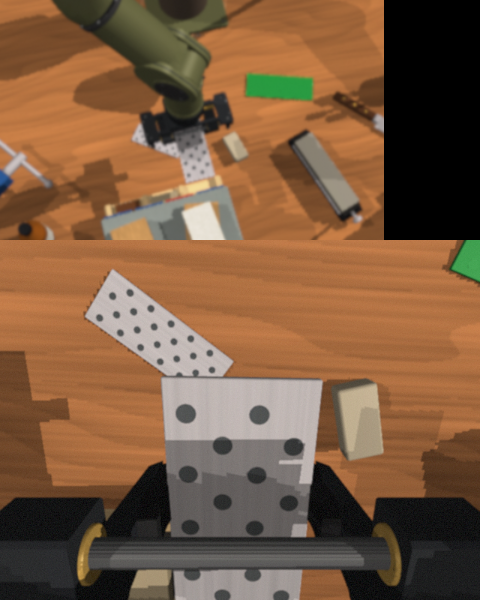

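The plate is held flat in the fingers: front edge at crop (162..322, 378) and no visible slip. I'll quantify pitch and get the stone pose, with its corners still visible in the top camera.

Run:
```python
from h import *
p=r.camera_params("wrist");H=np.array(p['hand_eye']);K=[p['fx'],p['fy'],p['cx'],p['cy']]
im=cv2.imread("pics/wrist10.png");g=cv2.cvtColor(im,cv2.COLOR_BGR2HSV)
k=((g[...,1]<50)&(g[...,2]>70))
rows=[]
for u in(320,345,380,400):
    v=np.where(k[150:230,u])[0];rows.append(150+v[0])
print("front rows",rows)
for v in(200,230,260):
    w=np.where(k[v,150:500])[0]+150;print(v,w[0],w[-1])
def tp(P):
    q=np.linalg.inv(H)@np.r_[P,1];return np.array([K[0]*q[0]/q[2]+K[2],K[1]*q[1]/q[2]+K[3]]),q[2]
for a in(-4,0,4,8):  # pitch about grasp point, deg, + = front end up
    t=np.radians(a);x=.0564;zz=-.019
    for xx in(x,):
        X=xx*np.cos(t);Z=zz-.002-xx*np.sin(t)
        (l,_),(q,_)=tp([X,-.032,Z]),tp([X,.032,Z]);print(a,l.round(1),q.round(1))
# stone refine
c=cam("top");t=cv2.cvtColor(r.snapshot("top"),cv2.COLOR_RGB2BGR);h=cv2.cvtColor(t,cv2.COLOR_BGR2HSV)
m_=((h[...,1]<60)&(h[...,2]>110)&(h[...,2]<235)).astype(np.uint8);m_[:150]=0;m_[265:]=0;m_[:,:180]=0;m_[:,258:]=0
m_=cv2.morphologyEx(m_,cv2.MORPH_OPEN,np.ones((5,5)))
q=max(cv2.findContours(m_,0,2)[0],key=cv2.contourArea)
P=np.array([ray(c,x[0],.047)[:2]*1000 for x in q],np.float32);rc=cv2.minAreaRect(P);print(rc,"long axis pts",cv2.boxPoints(rc).round(0).tolist())
```

```text
front rows [np.int64(183), np.int64(184), np.int64(185), np.int64(185)]
200 216 428
230 218 425
260 220 421
-4 [211.  181.7] [418.9 181.6]
0 [207.9 183.9] [421.9 183.8]
4 [204.6 187.1] [425. 187.]
8 [201.2 191.5] [428.1 191.4]
((556.6514892578125, 230.36575317382812), (200.81398010253906, 58.54030990600586), 18.714889526367188) long axis pts [[452.0, 226.0], [471.0, 170.0], [661.0, 235.0], [642.0, 290.0]]
```

Plate pitch is about 0 and its yaw in hand about +0.024 rad about tool z. Stone centre is about (0.555, 0.231) at yaw 0.326. Moving to hover.

```bash
cat >> h.py <<'E'
def place(cx,cy,psi,z):
    yt=psi+.024;return np.array([cx-.0286*np.cos(yt),cy-.0286*np.sin(yt),z]),tool(np.pi+yt,0)
E
python3 - <<'E'
from h import *
P,T=place(.5555,.231,.326,.10);print(P);delta(P,T)
E
```

```text
[0.52863394 0.22119312 0.1       ]
xyz [-0.1137  0.2863  0.0467] rot [ 0.001   0.0012 -0.3006]
```

>>> carry_out(plan=[{"rot": [0,0,0],"xyz": [0,0.015,0],"grip": 255},{"rot": [0,0,-0.03],"xyz": [0,0.04,0],"grip": 255},{"rot": [0,0,-0.06],"xyz": [0,0.07,0],"grip": 255},{"rot": [0,0,-0.1],"xyz": [0,0.1,0],"grip": 255},{"rot": [0,0,-0.14],"xyz": [-0.02,0.13,0],"grip": 255},{"rot": [0,0,-0.18],"xyz": [-0.04,0.16,0],"grip": 255},{"rot": [0,0,-0.22],"xyz": [-0.06,0.19,0],"grip": 255},{"rot": [0,0,-0.26],"xyz": [-0.08,0.22,0],"grip": 255}])

```text
clock: 15.17
tool_pos: [0.4985, 0.1547, 0.146]
eef_rot: [-0.155, 0.988, 0.0, -0.0]
contact_force: [0.8, -0.7, -3.3]
opening: 0.703
finger_force: 59.8
```

Run:
```python
from h import *
s=r.get_state();print(s['tool_pos'],s['q'].round(2))
P,T=place(.5555,.231,.326,.10);delta(P,T)
```

```text
[0.49850888 0.15473138 0.1459809 ] [ 0.15  0.87 -0.96  1.94  0.96  0.88  0.56]
xyz [-0.0491  0.054   0.046 ] rot [ 0.0003 -0.0002 -0.0378]
```

>>> carry_out(plan=[{"rot": [0,0,-0.01],"xyz": [-0.015,0.017,0],"grip": 255},{"rot": [0,0,-0.02],"xyz": [-0.03,0.034,0],"grip": 255},{"rot": [0,0,-0.03],"xyz": [-0.042,0.047,0.01],"grip": 255},{"rot": [0,0,-0.038],"xyz": [-0.049,0.054,0.025],"grip": 255},{"rot": [0,0,-0.038],"xyz": [-0.049,0.054,0.038],"grip": 255},{"rot": [0,0,-0.038],"xyz": [-0.049,0.054,0.046],"grip": 255},{"rot": [0,0,-0.038],"xyz": [-0.049,0.054,0.046],"grip": 255},{"rot": [0,0,-0.038],"xyz": [-0.049,0.054,0.046],"grip": 255}])

```text
clock: 15.83
tool_pos: [0.528, 0.2183, 0.1004]
eef_rot: [-0.173, 0.985, -0.0, -0.0]
contact_force: [-0.0, -0.4, -2.5]
opening: 0.699
finger_force: 59.8
```

Run:
```python
from h import *
s=r.get_state();c=cam("wrist",s);print(s['tool_pos'],s['contact_force'])
P,T=place(.5555,.231,.326,.10);delta(P,T)
im=r.snapshot("wrist");cv2.imwrite("pics/w11.png",im[:,:,::-1])
# predicted stone near-end corners and plate front corners
ps=.326;e=np.array([np.cos(ps),np.sin(ps),0]);f=np.array([-e[1],e[0],0]);o=np.array([.5555,.231,.047])
for a,b in((-.1,-.025),(-.1,.025)):print("stone pred",pix(c,o+a*e+b*f).round(1))
cv2.imwrite("pics/w11c.png",cv2.resize(im[:,:,::-1][40:340,120:520],None,fx=2,fy=2))
```

```text
[0.52803934 0.21830965 0.10042407] [-0.0234539  -0.44854297 -2.45413145]
xyz [-0.0015  0.0025  0.0004] rot [-0.0006 -0.0003 -0.0029]
stone pred [271.7 119.1]
stone pred [381.9 121.5]
```

View pics/w11c.png

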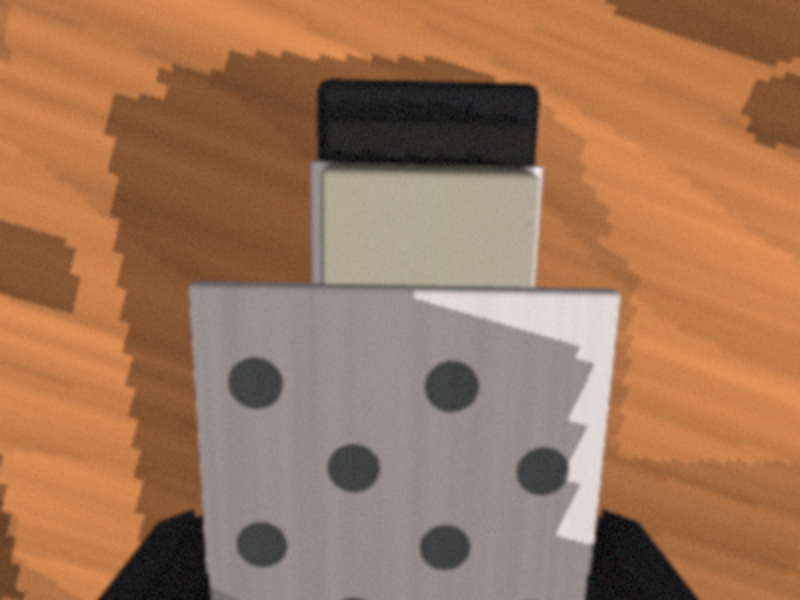

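The view shows the stone's near end at crop (322..540, 170) and the plate front at (190..620, 289). They are parallel, so I'll compute the residual offset.

Run:
```python
from h import *
s=r.get_state();c=cam("wrist",s);T=R.from_quat(s['eef_rot'])
f=lambda u,v:(120+u/2,40+v/2)
for nm,pl,pr,z in(("plate",(190,285),(620,293),s['tool_pos'][2]+.0209),("stone",(322,167),(540,172),.047)):
    a=T.inv().apply(ray(c,f(*pl),z)-s['tool_pos']);b=T.inv().apply(ray(c,f(*pr),z)-s['tool_pos'])
    print(nm,((a+b)/2).round(4),np.linalg.norm(a-b).round(4),"ang",np.arctan2(-(b-a)[0],(b-a)[1]).round(4))
    if nm=="stone":
        w=s['tool_pos']+T.apply((a+b)/2);print("world",w,"centre",w+.1*np.array([np.cos(.326),np.sin(.326),0]))
```

```text
plate [ 0.0559  0.0021 -0.021 ] 0.0644 ang 0.0193
stone [0.0678 0.0087 0.0541] 0.0498 ang 0.0225
world [0.46187299 0.20400915 0.047     ] centre [0.55660609 0.23603478 0.047     ]
```

>>> carry_out(plan=[{"rot": [0,0,0],"xyz": [-0.001,0.002,0.005],"grip": 255},{"rot": [0,0,0],"xyz": [-0.002,0.0045,0.015],"grip": 255},{"rot": [0,0,0],"xyz": [-0.003,0.0065,0.028],"grip": 255},{"rot": [0,0,0],"xyz": [-0.003,0.0065,0.038],"grip": 255},{"rot": [0,0,0],"xyz": [-0.003,0.0065,0.046],"grip": 255},{"rot": [0,0,0],"xyz": [-0.003,0.0065,0.052],"grip": 255},{"rot": [0,0,0],"xyz": [-0.003,0.0065,0.055],"grip": 255},{"rot": [0,0,0],"xyz": [-0.003,0.0065,0.055],"grip": 255}])

```text
clock: 16.55
tool_pos: [0.5291, 0.2268, 0.0455]
eef_rot: [-0.173, 0.985, 0.0, 0.0]
contact_force: [-0.3, -0.2, -2.8]
opening: 0.7
finger_force: 59.8
```

Run:
```python
from h import *
s=r.get_state();c=cam("wrist",s);T=R.from_quat(s['eef_rot']);print(s['tool_pos'],s['contact_force'])
im=r.snapshot("wrist");cv2.imwrite("pics/w12.png",im[:,:,::-1])
g=cv2.cvtColor(im,cv2.COLOR_RGB2HSV)
P=s['tool_pos'][2]+.0209
def segs(v):
    d=np.diff(g[v,150:500,2].astype(int));k=np.where(abs(d)>18)[0];return [(150+int(i),int(d[i])) for i in k]
for v in(130,140,150,160,170,176,190,200):print(v,segs(v)[:14])
for u in(300,320,340,360):
    d=np.diff(g[60:240,u,2].astype(int));print(u,[(60+int(i),int(d[i])) for i in np.where(abs(d)>15)[0]])
cv2.imwrite("pics/w12c.png",cv2.resize(im[:,:,::-1][40:340,120:520],None,fx=2,fy=2))
```

```text
[0.52913902 0.2268055  0.04549207] [-0.30113191 -0.15964186 -2.76328747]
130 [(243, 21), (244, 21), (391, 24), (392, 21), (394, -20)]
140 [(244, 22), (245, 22)]
150 [(244, 21), (245, 25), (253, -22), (254, -22), (273, -21), (274, -24)]
160 [(354, 26), (390, 23)]
170 [(350, 20), (351, 25)]
176 [(348, 34), (389, 20)]
190 [(344, 20), (429, -24)]
200 [(378, 25), (428, -22)]
300 [(63, -23), (64, -41), (65, -53), (68, 21), (120, 27), (124, 18), (125, 26), (126, 27), (155, -34), (156, -16), (183, 16), (184, 17)]
320 [(64, -33), (65, -40), (66, -37), (120, 16), (121, 21), (125, 29), (126, 25), (155, -33), (156, -16), (184, 26)]
340 [(65, -50), (66, -58), (121, 28), (126, 33), (127, 20), (128, 16), (154, -17), (155, -31), (183, 18), (184, 47), (185, 36), (188, -38), (189, -24), (220, -31), (221, -35)]
360 [(62, -35), (63, -24), (64, -17), (65, -34), (66, -48), (67, -17), (121, 22), (123, 16), (126, 30), (127, 21), (128, 17), (181, -17), (182, -32), (184, 30), (185, 36), (186, 28), (194, -34), (195, -27)]
```

View pics/w12c.png

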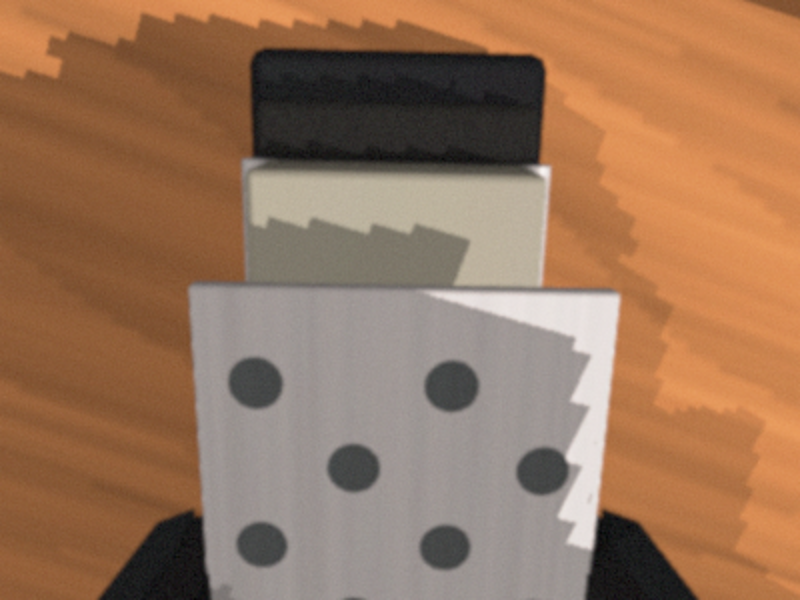

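The stone near end is at crop (248..547, 172) and the plate front at (190..620, 289).

Run:
```python
from h import *
s=r.get_state();c=cam("wrist",s);T=R.from_quat(s['eef_rot'])
f=lambda u,v:(120+u/2,40+v/2)
for nm,pl,pr,z in(("plate",(190,285),(620,293),s['tool_pos'][2]+.0209),("stone",(248,168),(547,175),.047),("stoneNearPlate",(247,283),(542,287),.047)):
    a=T.inv().apply(ray(c,f(*pl),z)-s['tool_pos']);b=T.inv().apply(ray(c,f(*pr),z)-s['tool_pos'])
    print(nm,((a+b)/2).round(4),np.linalg.norm(a-b).round(4),"ang",np.arctan2(-(b-a)[0],(b-a)[1]).round(4))
```

```text
plate [ 0.0559  0.0021 -0.021 ] 0.0644 ang 0.0194
stone [ 0.0715  0.001  -0.001 ] 0.0496 ang 0.023
stoneNearPlate [ 0.0524  0.0005 -0.001 ] 0.0511 ang 0.0143
```

Aligned within about 1 mm. Lowering gently.

>>> carry_out(plan=[{"rot": [0,0,0],"xyz": [0.0005,-0.001,0.003],"grip": 255},{"rot": [0,0,0],"xyz": [0.0005,-0.001,0.006],"grip": 255},{"rot": [0,0,0],"xyz": [0.0005,-0.001,0.009],"grip": 255},{"rot": [0,0,0],"xyz": [0.0005,-0.001,0.011],"grip": 255},{"rot": [0,0,0],"xyz": [0.0005,-0.001,0.0125],"grip": 255},{"rot": [0,0,0],"xyz": [0.0005,-0.001,0.0125],"grip": 255}])

```text
clock: 17.1
tool_pos: [0.5293, 0.2259, 0.0336]
eef_rot: [-0.173, 0.985, 0.0, 0.001]
contact_force: [0.6, -0.4, -3.2]
opening: 0.698
finger_force: 59.8
```

>>> carry_out(plan=[{"rot": [0,0,0],"xyz": [0,0,0.0005],"grip": 255},{"rot": [0,0,0],"xyz": [0,0,0.001],"grip": 255},{"rot": [0,0,0],"xyz": [0,0,0.001],"grip": 255},{"rot": [0,0,0],"xyz": [0,0,0.001],"grip": 255}])

```text
clock: 17.43
tool_pos: [0.5295, 0.226, 0.033]
eef_rot: [-0.173, 0.985, 0.0, 0.001]
contact_force: [-0.2, 0.3, -2.4]
opening: 0.701
finger_force: 59.8
```

>>> carry_out(plan=[{"rot": [0,0,0],"xyz": [0,0,0.0006],"grip": 255},{"rot": [0,0,0],"xyz": [0,0,0.0012],"grip": 255},{"rot": [0,0,0],"xyz": [0,0,0.0016],"grip": 255},{"rot": [0,0,0],"xyz": [0,0,0.0016],"grip": 255}])

```text
clock: 17.77
tool_pos: [0.5294, 0.226, 0.0312]
eef_rot: [-0.173, 0.985, 0.0, 0.001]
contact_force: [0.4, -0.2, -2.6]
opening: 0.699
finger_force: 59.7
```

>>> carry_out(plan=[{"rot": [0,0,0],"xyz": [0,0,0.0004],"grip": 255},{"rot": [0,0,0],"xyz": [0,0,0.0008],"grip": 255},{"rot": [0,0,0],"xyz": [0,0,0.0008],"grip": 255},{"rot": [0,0,0],"xyz": [0,0,0.0008],"grip": 255}])

```text
clock: 18.1
tool_pos: [0.5294, 0.226, 0.0305]
eef_rot: [-0.173, 0.985, 0.0, 0.001]
contact_force: [0.3, -0.9, -1.7]
opening: 0.703
finger_force: 59.7
```

>>> carry_out(plan=[{"rot": [0,0,0],"xyz": [0,0,0.0004],"grip": 255},{"rot": [0,0,0],"xyz": [0,0,0.0008],"grip": 255},{"rot": [0,0,0],"xyz": [0,0,0.0008],"grip": 255},{"rot": [0,0,0],"xyz": [0,0,0.0008],"grip": 255}])

```text
clock: 18.43
tool_pos: [0.5294, 0.2261, 0.0301]
eef_rot: [-0.173, 0.985, 0.0, 0.001]
contact_force: [-0.6, -1.0, 4.7]
opening: 0.702
finger_force: 59.0
```

Contact made. Releasing slowly.

>>> carry_out(plan=[{"rot": [0,0,0],"xyz": [0,0,-0.0003],"grip": 255},{"rot": [0,0,0],"xyz": [0,0,-0.0003],"grip": 255}], squeeze=10)

```text
clock: 18.6
tool_pos: [0.5295, 0.2261, 0.03]
eef_rot: [-0.173, 0.985, 0.001, 0.001]
contact_force: [-0.8, -1.7, 2.1]
opening: 0.718
finger_force: 10.0
```

>>> carry_out(plan=[{"rot": [0,0,0],"xyz": [0,0,0],"grip": 70},{"rot": [0,0,0],"xyz": [0,0,0],"grip": 60},{"rot": [0,0,0],"xyz": [0,0,0],"grip": 40},{"rot": [0,0,0],"xyz": [0,0,0],"grip": 20},{"rot": [0,0,0],"xyz": [0,0,0],"grip": 0},{"rot": [0,0,0],"xyz": [0,0,0],"grip": 0},{"rot": [0,0,0],"xyz": [0,0,0],"grip": 0}])

```text
clock: 19.18
tool_pos: [0.5294, 0.226, 0.03]
eef_rot: [-0.173, 0.985, 0.0, 0.001]
contact_force: [-1.0, -0.3, -0.3]
opening: 1.0
finger_force: 0.0
```

Run:
```python
from h import *
s=r.get_state();c=cam("wrist",s);T=R.from_quat(s['eef_rot']);print(s['tool_pos'],s['contact_force'],s['opening'])
im=r.snapshot("wrist");g=cv2.cvtColor(im,cv2.COLOR_RGB2HSV)
for v in(190,220,250,280):
    u=np.where((g[v,150:480,1]<45)&(g[v,150:480,2]>70))[0]+150;print(v,u[0],u[-1],[T.inv().apply(ray(c,(x,v),.051)-s['tool_pos'])[1].round(4) for x in(u[0],u[-1])])
```

```text
[0.52943342 0.22600735 0.0299694 ] [-0.99700199 -0.32913535 -0.3387588 ] 0.9996626417241946
190 216 428 [np.float64(-0.0299), np.float64(0.0337)]
220 218 425 [np.float64(-0.03), np.float64(0.0336)]
250 219 422 [np.float64(-0.0304), np.float64(0.0334)]
280 221 419 [np.float64(-0.0306), np.float64(0.0333)]
```

Released without disturbing the plate. I'll rise straight up and check.

>>> carry_out(plan=[{"rot": [0,0,0],"xyz": [0,0,-0.01],"grip": 0},{"rot": [0,0,0],"xyz": [0,0,-0.025],"grip": 0},{"rot": [0,0,0],"xyz": [0,0,-0.045],"grip": 0},{"rot": [0,0,0],"xyz": [0,0,-0.07],"grip": 0},{"rot": [0,0,0],"xyz": [0.02,0,-0.1],"grip": 0},{"rot": [0,0,0],"xyz": [0.04,0,-0.13],"grip": 0},{"rot": [0,0,0],"xyz": [0.05,0,-0.16],"grip": 0},{"rot": [0,0,0],"xyz": [0.05,0,-0.17],"grip": 0}])

```text
clock: 19.9
tool_pos: [0.4808, 0.2096, 0.2043]
eef_rot: [-0.174, 0.985, 0.001, 0.003]
contact_force: [-0.8, 0.6, -0.5]
opening: 1.005
finger_force: 0.0
```

Run:
```python
from h import *
s=r.get_state();c=cam("wrist",s);print(s['tool_pos'],s['contact_force'])
np.savez("w13.npz",p=s['tool_pos'],q=s['eef_rot'])
im=r.snapshot("wrist");sc=r.snapshot("scene")
o=np.zeros((600,640,3),np.uint8);o[:360,:480]=cv2.resize(im[:,:,::-1],(480,360));o[360:,:480]=cv2.resize(sc[160:320,200:520][:,:,::-1],(480,240));cv2.imwrite("pics/c13.png",o);cv2.imwrite("pics/w13.png",im[:,:,::-1])
```

```text
[0.48084609 0.20963829 0.20425296] [-0.75365306  0.60636996 -0.47896175]
```

View pics/c13.png

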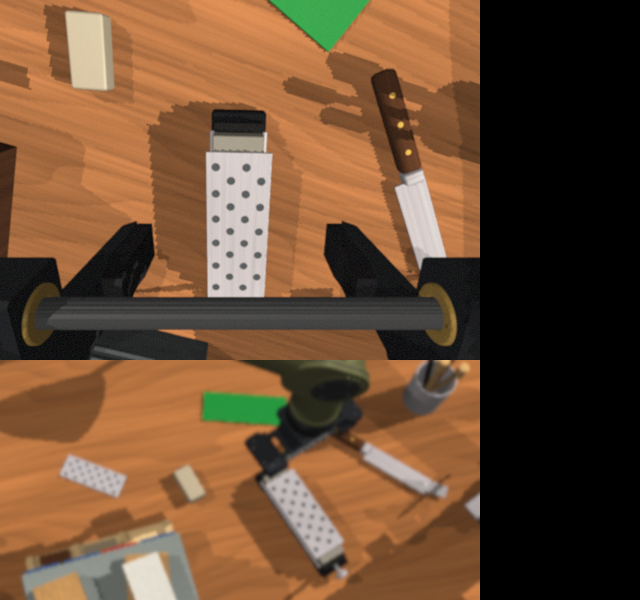

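Plate flat on the stone and laterally centred (both mid-lines at about column 239). I'll check the lengthwise gap numerically.

Run:
```python
from h import *
d=np.load("w13.npz");s=dict(tool_pos=d['p'],eef_rot=d['q']);c=cam("wrist",s);T=R.from_quat(d['q'])
im=cv2.imread("pics/w13.png");col=im[140:225,300:335].mean((1)).astype(int)
print([(140+i,*col[i]) for i in range(30,72,2)])
for v,z in((176,.047),(178,.047),(180,.047),(203,.047),(204,.051)):print(v,T.inv().apply(ray(c,(318,v),z)-d['p'])[0].round(4))
# top view: far-end gap
t=r.snapshot("top");cv2.imwrite("pics/top2.png",t[:,:,::-1])
c=cam("top");o=np.array([.5566,.2335,.047]);e=np.array([np.cos(.326),np.sin(.326),0])
h=cv2.cvtColor(t,cv2.COLOR_RGB2HSV)
for a in np.arange(.070,.125,.003):
    u=pix(c,o+a*e);x,y=u.round().astype(int);print(round(a,3),t[y,x].tolist())
```

```text
[(170, np.int64(35), np.int64(37), np.int64(40)), (172, np.int64(36), np.int64(37), np.int64(39)), (174, np.int64(28), np.int64(30), np.int64(31)), (176, np.int64(35), np.int64(39), np.int64(42)), (178, np.int64(59), np.int64(67), np.int64(70)), (180, np.int64(68), np.int64(77), np.int64(82)), (182, np.int64(119), np.int64(135), np.int64(142)), (184, np.int64(141), np.int64(159), np.int64(168)), (186, np.int64(141), np.int64(159), np.int64(169)), (188, np.int64(141), np.int64(159), np.int64(169)), (190, np.int64(141), np.int64(159), np.int64(169)), (192, np.int64(141), np.int64(160), np.int64(168)), (194, np.int64(142), np.int64(160), np.int64(169)), (196, np.int64(141), np.int64(160), np.int64(169)), (198, np.int64(139), np.int64(158), np.int64(167)), (200, np.int64(117), np.int64(133), np.int64(140)), (202, np.int64(101), np.int64(108), np.int64(113)), (204, np.int64(183), np.int64(186), np.int64(196)), (206, np.int64(205), np.int64(208), np.int64(219)), (208, np.int64(203), np.int64(206), np.int64(217)), (210, np.int64(203), np.int64(207), np.int64(217))]
176 0.0247
178 0.0232
180 0.0218
203 0.0047
204 0.005
0.07 [238, 234, 235]
0.073 [238, 235, 236]
0.076 [240, 237, 237]
0.079 [239, 236, 237]
0.082 [239, 236, 237]
0.085 [212, 205, 196]
0.088 [211, 202, 184]
0.091 [214, 204, 189]
0.094 [216, 206, 188]
0.097 [208, 202, 184]
0.1 [84, 79, 74]
0.103 [45, 45, 45]
0.106 [145, 144, 144]
0.109 [147, 144, 145]
0.112 [168, 164, 166]
0.115 [170, 149, 138]
0.118 [253, 254, 255]
0.121 [218, 208, 209]
0.124 [151, 148, 149]
```

Gaps are about 16 mm at the near end and 15 mm at the far end, so the plate is centred. Handing in.

```bash
python3 -c "
from plant import r
print(r.finish_job())"
```

```text
the job is handed in; nothing more can be done
None
```

The diamond plate lies flat, lengthwise and centred on the whetstone (about 16 mm of stone showing at the near end, 15 mm at the far end); I let go, withdrew the arm and handed in the job at about 20 s.

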